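Soft catch of a drying trolley

TASK

Send the freshly varnished scroll on its trolley to the drying end of the ramp: press the yellow pad all the way down so that the gate sinks, and let the trolley roll by itself, untouched, until its blue nose is past the red line. Then catch it softly: run along with it, slow it down and bring it to rest before the nose reaches the steel stop, so that the scroll on its springy stalk never rocks more than about 10 degrees and is not touched itself. Keep it still there for three seconds while the scroll settles, and finish with the fingers still holding the trolley back on the slope, nose between the red line and the steel stop; leave the other things on the bench alone.

Things in the scene. Friction and masses are not known exactly. Their poses are not given: they have to be found in the camera images.
- ramp: fixed wooden ramp 680 x 104 mm. Origin: on the bench, on its centreline; x level, pointing downhill; y level, across; z up; the robot is on its -y side. Height of the running surface over the bench: 85 mm - 0.060 x. Rims 80 mm apart inside, 12 mm wide, 10 mm above the surface. In ramp x: gate -170 mm, red line 40 mm, uphill face of the 22 mm high steel end stop 320 mm.
- trolley: loose plywood trolley, 162 x 72 mm, 0.4 to 0.55 kg in all, on two black axle rollers 32 mm across. Origin between the axles, 16 mm above the ramp; x downhill, z up. Rests with its front axle against the gate. Released, it starts at about 0.3 m/s2; drag of about 0.8 N per m/s limits it to 0.18 to 0.25 m/s. Holding it on the slope takes 0.1 to 0.3 N.
- nose (a point): centre of the downhill face of the trolley's blue nose plate: 60 mm wide, 10 mm thick, from 20 to 62 mm above the running surface; 85 mm ahead of the trolley's origin. This face is what passes the red line, meets the end stop, and can be held back with the fingers. It starts at ramp x -146 mm.
- scroll (a joint): rocking of the varnished scroll on its springy stalk, rad: 0 upright, positive leans downhill; swings freely at about 1.5 Hz, lightly damped. A sudden stop from 0.2 m/s makes it rock 0.2 to 0.25 rad.
- scroll_top (a point): top of the dark wooden scroll, about 130 mm above the running surface; stalk 30 mm behind the trolley's origin (115 mm behind the nose face), scroll 35 mm wide.
- red_line (a point): middle of the red line across the running surface, 210 mm downhill of the gate; also drawn on the rims. Same axes as the ramp.
- end_stop (a point): foot of the uphill face of the dark steel end stop, on the centreline of the running surface. Same axes as the ramp.
- gate_pad (a point): centre of the top of the yellow round press pad (40 mm across) on a post on the robot's side of the ramp (ramp x -167 mm, y -90 mm); 145 mm above the bench before pressing, 121 mm when fully down. Press straight down to sink the gate.
- gate (a joint): how far the gate is pressed down, m: 0 = up (plate 14 mm above the running surface), 0.024 = fully down against its end (plate 10 mm below). About 4 N of friction plus 25 N per m/s; it stays where it is left.
- tube: bystander: terracotta tube standing, 72 mm across, 75 mm tall; origin centre of underside.
- jar: bystander: amber jar with black cap, 56 mm across, 90 mm tall; origin centre of underside.
- chisel: bystander: screwdriver-like hand tool lying on the bench, 200 mm long, handle to its -x; origin below its middle.
- tray: bystander: open blue tray 110 x 160 x 35 mm; origin centre of underside.
Not all that is in view belongs to the job. There is more than one size of the trolley; the one meant has the size given above.

How it is judged:
By the outcome, as a careful person would: the job done as asked, in the order asked, and still so for the second after the job is handed in, while the arm keeps its last pose, push and grip.
It also fails if it takes over 27 s, if anything falls off the work surface, if the arm or the gripper's body presses on something with over 40 N, if the wrist force passes 120 N, or if a joint passes its speed limit or range.

ROBOT

A 6-joint arm with a two-finger parallel gripper is mounted at the origin on the work surface. World frame = base frame: x ahead of the robot, y to its left, z up, the work surface at z = 0. Lengths are in m, angles in degrees, forces in N, time in s.
With the tool pointing down it reaches from about 0.275 to 1 m from the base axis. Payload 8.4 kg.
Tool frame: the origin (TCP) lies on the centre line of the jaws, within the pads' length; the fingertips stand 19 mm ahead of it and the grasp point (between the pads) is the TCP; z points along the fingers, y is the line along which they close (so a half turn about z gives the same grasp; the last joint's range is limited). The gripper opens to 85 mm and grips with 20 to 120 N. Pads are 22 mm wide; open, the fingers measure 114 mm over their backs; the gripper's body (76 mm by 85 mm) begins 54 mm behind the grasp point. The pads swing forward as they close: fully open they stand 13 mm farther back than shut.
Start: joints at [69.477, 20.225, 93.587, -0, 66.188, -0.138], TCP at [0.218, 0.586, 0.25] pointing down, gripper open.
Joint ranges: [-150.9, 150.9], [-52.94, 120.26], [3.33, 152.33], [-74.26, 254.26], [0, 154.13], [-172.89, 172.89]. Speed limits (degrees/s): [127.2, 127.2, 159.86, 180, 180, 180].

INTERFACE

Orientations are given as a 3x3 rotation matrix whose columns are the frame's x, y, z axes.
In Python, from workcell import ctrl, vision gives the robot as it stands.
- The arm moves only by the tool move_arm, never from a script. Its argument "moves" is a list of rows, each a list of 3 entries, a list of its own where there are three numbers: the opening, from -1 (shut) to 1 (fully open), then the shift along the tool's x, y, z in units of 400 mm (1.0 is 400 mm), then the turn about the tool's z in units of 120 degrees (1.0 is 120 degrees). A call has 1 to 20 rows; each row shifts and turns the commanded pose from where the row before left it, along the tool's axes as they then stand; what a row does not reach is not made up. A row lasts 1/8 s, in which the tool goes at most 62.5 mm and 10.7 degrees, less where a joint would pass 70% of its speed; a pose out of reach is approached as far as the arm can. A call with a number of a shift or a turn outside -1 to 1 is refused whole. A call with a gripper value outside its range is refused whole. The fingers move at their own pace and stop on an object; "grip_force" is the grip in N (left out, the last holds). Time passes only in rows, so rows that do not move let the fingers close. It gives the time, the measured TCP pose, the force, the opening and the grip force at its end, in the units of the state.
- ctrl.sense(): the state, without advancing time (a new reading comes with each control period).
- vision.grab_frame(name): name is "side" or "top"; returns a dict with "img" (420x560x3 uint8, red, green, blue), "depth" (420x560 float32, m along the optical axis (not along the pixel's ray), 0 where there is no reading), "mtx" (3x3 intrinsics, pixels), "world_from_camera" (4x4, takes a point from camera to world coordinates). Camera axes: x right, y down, z forward; pixel columns grow to the right and rows downward; lengths in m; the calibration is good to about 2 mm. A picture is of the moment at which its call begins.
- ctrl.finish_job(): hands the job in; it is judged then, once.
The state is a dict: "time_s": time; "joint_pos": joint angles; "qvel": joint speeds; "joint_efforts": joint torques, N m; "ee_pos": TCP position; "orientation": TCP orientation; "contact_force": force on the tool from outside, world axes, zero at the start; "torque": the same for the moment, N m; "width": finger opening in m; "finger_force": force on a finger pad.
Only numpy, scipy, OpenCV 4.12 (cv2) and the standard library are available. Lean on these libraries where they do the work, as an engineer would, in place of code of your own. Each camera call takes 0.05 s, during which the arm holds its last target. There are 200 camera calls.

## Working session

There is one attempt and no reset: what is moved stays moved. The work goes in short steps, Python scripts to look and compute and a tool call to move; the robot and the scene stay as the last step left them, time stands still between calls to the robot, and variables do not carry over. Pictures are saved under pics/ and viewed, at most 10 in all, crops included, and the job is handed in when it is done.

Besides the shell and the picture viewer there is one more tool, called after "Request:" in YAML: its name, and indented under it one key for each argument. move_arm: Moves the arm, as the interface text tells. Shifts and turns lie within -1 to 1; 1 stands for 400 mm of shift or 120 degrees of turn. Its arguments: {"type":"object","properties":{"moves":{"type":"array","items":{"type":"array"}},"grip_force":{"type":"number"}},"required":["moves"]}

```bash
mkdir -p pics; ls; python3 - <<'E'
from workcell import ctrl, vision
import cv2,numpy as np
s=ctrl.sense(); print(s)
for n in("side","top"):
    f=vision.grab_frame(n); np.savez(f"{n}0.npz",**f)
    cv2.imwrite(f"pics/{n}0.png",cv2.cvtColor(f["img"],cv2.COLOR_RGB2BGR)); print(f["mtx"],f["world_from_camera"])
E
```

```text
pics
{'time_s': 0.0, 'joint_pos': array([ 6.94781767e+01,  2.02617991e+01,  9.36295486e+01, -1.17346323e-03,
        6.61901142e+01, -1.36583188e-01]), 'qvel': array([-0.05415018, -0.00896149, -0.03848318,  0.05404891,  0.02391301,
        0.03043252]), 'joint_efforts': array([-7.72493004e-04, -6.05252910e+01, -3.42072701e+01,  2.94650499e-05,
        9.17526602e-03, -4.25556976e-06]), 'ee_pos': array([0.21753935, 0.58542202, 0.24956565]), 'orientation': array([[-9.37374642e-01,  3.48322480e-01, -4.80875923e-04],
       [ 3.48322811e-01,  9.37373687e-01, -1.33811925e-03],
       [-1.53365795e-05, -1.42181911e-03, -9.99998989e-01]]), 'contact_force': array([-0.31122588,  0.94489509, -0.35893493]), 'torque': array([0.00222682, 0.01891501, 0.00596104]), 'finger_force': 0.0, 'width': 0.08547337978454145}
[[421.15445234   0.         280.69317871]
 [  0.         421.15445234 208.01794381]
 [  0.           0.           1.        ]] [[ 0.98431249 -0.10414923  0.1424144   0.43632463]
 [-0.17621882 -0.62017796  0.76441234 -0.66504394]
 [ 0.00870932 -0.77751671 -0.62880196  0.7003989 ]
 [ 0.          0.          0.          1.        ]]
[[419.35716527   0.         278.27744391]
 [  0.         419.35716527 215.53048192]
 [  0.           0.           1.        ]] [[-0.03635376 -0.97619799  0.21381273  0.38616444]
 [-0.99932267  0.03428884 -0.01335955  0.01904349]
 [ 0.00571017 -0.21415358 -0.97678331  1.03727321]
 [ 0.          0.          0.          1.        ]]
```

View pics/side0.png

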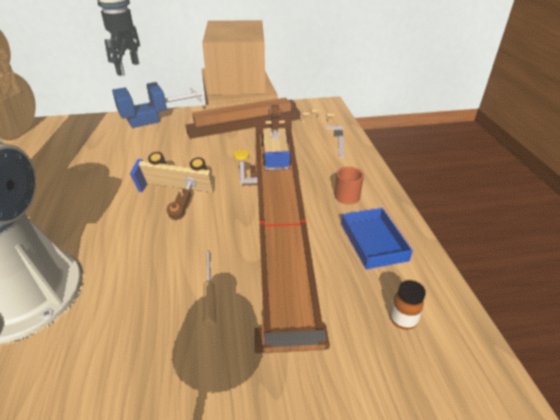

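View pics/top0.png

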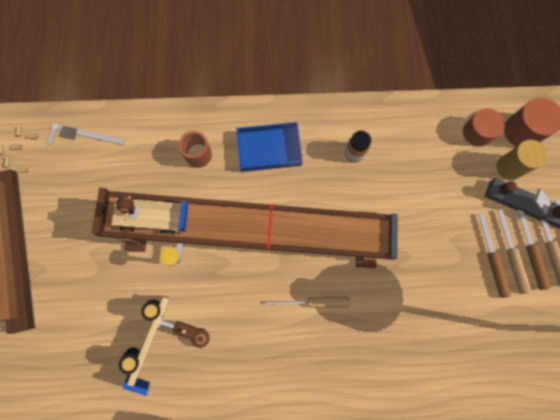

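The side view shows the ramp running from the trolley (275,150) past the red line (283,222) to the end stop (293,338). The yellow pad is at (241,155). In the top view the pad is at (170,256), the nose at (183,216), the red line from (270,207) to (269,248), and the stop at (393,236). The second trolley, at (150,345), is a decoy.

```bash
cat > h.py <<'E'
import cv2,numpy as np
def mask(img,c):
    h=cv2.cvtColor(img,cv2.COLOR_RGB2HSV)
    lo,hi={'y':((23,180,120),(33,255,255)),'b':((108,170,60),(125,255,255)),'r':((0,215,130),(4,255,255))}[c]
    m=cv2.inRange(h,lo,hi)
    if c=='r': m|=cv2.inRange(h,(176,200,130),(180,255,255))
    return m
def ray(f,uv,z):
    T=f["world_from_camera"]; d=T[:3,:3]@np.linalg.inv(f["mtx"])@np.array([uv[0],uv[1],1.])
    return T[:3,3]+d*(z-T[2,3])/d[2]
def blobs(m,amin=15):
    n,l,s,c=cv2.connectedComponentsWithStats(m); return [(s[i],c[i],l==i) for i in range(1,n) if s[i,4]>=amin]
E
python3 - <<'E'
from h import *
for n in("side","top"):
    f=dict(np.load(f"{n}0.npz"))
    for c,z in(('y',.145),('r',.085),('b',.14)):
        for s,cc,m in blobs(mask(f["img"],c)):
            r=cv2.minAreaRect(np.argwhere(m)[:,::-1].astype(np.float32))
            d=f["depth"][m]; d=d[d>0]
            print(n,c,s,cc.round(1),ray(f,cc,z).round(4),"rect",[np.round(x,1) for x in r],'depth pt z',(f["world_from_camera"]@np.append(np.median(d)*np.linalg.inv(f["mtx"])@[*cc,1],1))[:3].round(4))
E
```

```text
side y [235 151  13   8  72] [240.8 154.8] [0.5015 0.2334 0.145 ] rect [array([241. , 154.5]), array([12.,  7.]), np.float64(-0.0)] depth pt z [0.5017 0.235  0.144 ]
side b [387 250  24  12 149] [399.6 256. ] [ 0.7565 -0.1602  0.14  ] rect [array([398.9, 256.5]), array([ 8.5, 24. ]), np.float64(77.9)] depth pt z [ 0.8224 -0.0563  0.0247]
top y [167 251  10  13  55] [171.8 257.3] [0.4986 0.2366 0.145 ] rect [array([171.3, 256.9]), array([10.1,  9.5]), np.float64(71.6)] depth pt z [0.4986 0.2366 0.145 ]
top b [ 238  126   46   44 1602] [259.7 146.9] [0.7435 0.0432 0.14  ] rect [array([261.5, 147.1]), array([40.3, 45.1]), np.float64(84.3)] depth pt z [0.7972 0.0469 0.0052]
top b [180 203   6  26  95] [182.8 216. ] [0.5888 0.2156 0.14  ] rect [array([182.8, 215.5]), array([ 4.1, 25.2]), np.float64(4.8)] depth pt z [0.5855 0.2124 0.1546]
top b [124 380  23  14 126] [138.  387.2] [0.24   0.3008 0.14  ] rect [array([135.6, 385. ]), array([22.1, 10.9]), np.float64(17.1)] depth pt z [0.2301 0.32   0.0789]
```

```bash
python3 - <<'E'
from h import *
g=dict(np.load("top0.npz")); s=dict(np.load("side0.npz"))
H=lambda f:cv2.cvtColor(f["img"],cv2.COLOR_RGB2HSV)
ht,hs=H(g),H(s)
print('red top',ht[225,264:276].tolist()); print('red side',hs[217:229,283].tolist())
print('pad top',ht[256,158:184].tolist()); print('pad side',hs[148:162,241].tolist())
print('nose side',hs[144:172,278].tolist())
print('stop top',ht[236,384:404].tolist()); print('stop side',hs[322:352,293].tolist())
print('rim top col230',ht[180:260,230].tolist())
E
```

```text
red top [[13, 144, 161], [12, 141, 161], [12, 144, 163], [11, 153, 167], [7, 175, 181], [3, 187, 196], [4, 188, 193], [7, 170, 181], [10, 153, 167], [12, 145, 163], [12, 143, 161], [13, 145, 164]]
red side [[13, 146, 169], [14, 142, 171], [13, 148, 167], [13, 143, 170], [13, 146, 170], [12, 152, 174], [9, 165, 188], [5, 181, 201], [6, 178, 201], [9, 166, 183], [12, 150, 175], [13, 149, 168]]
pad top [[17, 116, 145], [18, 134, 162], [20, 160, 195], [22, 177, 215], [22, 187, 217], [22, 182, 221], [22, 185, 220], [22, 180, 222], [22, 183, 221], [22, 184, 222], [22, 183, 221], [22, 183, 222], [23, 178, 223], [22, 183, 222], [22, 181, 224], [23, 184, 222], [22, 183, 223], [23, 183, 224], [22, 182, 223], [22, 172, 221], [21, 141, 214], [18, 85, 191], [14, 43, 179], [13, 60, 183], [15, 95, 195], [16, 111, 198]]
pad side [[18, 128, 211], [20, 150, 214], [22, 177, 219], [22, 186, 222], [23, 183, 224], [23, 189, 224], [23, 185, 226], [23, 189, 227], [24, 185, 232], [24, 186, 236], [24, 187, 234], [23, 168, 229], [19, 116, 203], [14, 47, 190]]
nose side [[19, 101, 224], [20, 102, 224], [19, 100
[... 1788 characters left out ...]
 [12, 142, 169], [13, 145, 165], [12, 144, 166], [13, 143, 162], [13, 142, 158], [13, 143, 160], [13, 144, 159], [12, 143, 159], [13, 147, 158], [13, 141, 155], [13, 143, 150], [13, 142, 151], [13, 143, 155], [13, 146, 152], [13, 143, 153], [13, 146, 154], [13, 146, 159], [12, 142, 167], [13, 143, 168], [13, 145, 165], [13, 146, 161], [13, 143, 162], [13, 143, 162], [13, 141, 154], [12, 146, 133], [11, 141, 112], [10, 149, 101], [10, 139, 103], [9, 143, 96], [11, 135, 87], [14, 123, 91], [16, 115, 113], [16, 107, 133], [17, 112, 153], [15, 112, 182], [16, 112, 198], [16, 111, 205], [16, 112, 202], [16, 112, 205], [16, 114, 210], [15, 113, 210], [16, 113, 207], [16, 113, 201], [16, 112, 202]]
```

```bash
cat > pose.py <<'E'
from h import *
R={'y':((20,150,190),(27,255,255)),'r':((0,160,150),(9,255,255)),'b':((105,110,120),(122,255,255))}
out={}
for n,roi in(("top",dict(y=(150,240,190,275),r=(255,190,285,265),b=(172,195,195,240))),("side",dict(y=(225,140,255,170),r=(250,205,315,240),b=(255,140,300,180)))):
    f=dict(np.load(f"{n}0.npz")); h=cv2.cvtColor(f["img"],cv2.COLOR_RGB2HSV)
    for c in 'yrb':
        x0,y0,x1,y1=roi[c]; m=np.zeros(h.shape[:2],np.uint8); m[y0:y1,x0:x1]=cv2.inRange(h[y0:y1,x0:x1],*R[c])
        b=max(blobs(m,5),key=lambda b:b[0][4]); p=np.argwhere(m if c=='r' else b[2])[:,::-1]
        z={'y':.145,'r':.0826,'b':.156}[c]
        print(n,c,b[0].tolist(),b[1].round(1),ray(f,p.mean(0) if c!='y' else cv2.minEnclosingCircle(p.astype(np.float32))[0],z).round(4))
        if c=='r':
            v=cv2.fitLine(p.astype(np.float32),cv2.DIST_HUBER,0,.01,.01).ravel()
            t=(p-v[2:])@v[:2]
            e=[ray(f,v[2:]+v[:2]*q,.0926) for q in(t.min(),t.max())]; d=e[1]-e[0]
            print('  line',np.round(e,4).tolist(),'len',np.hypot(*d[:2]).round(4),'ang',np.degrees(np.arctan2(d[0],d[1])).round(2))
        if c=='b' and n=='top': print('  rect',cv2.minAreaRect(p.astype(np.float32)))
f=dict(np.load("top0.npz")); h=cv2.cvtColor(f["img"],cv2.COLOR_RGB2HSV)
# outer rim edges by brightness, both sides, at columns along the ramp
for rows,sgn in(((188,214),1),((236,258),-1)):
    P=[]
    for u in list(range(200,262,4))+list(range(280,340,4)):
        col=h[rows[0]:rows[1],u,2].astype(float); 
        k=np.argmax(-np.diff(col)) if sgn>0 else np.argmax(np.diff(col)); P.append((u,rows[0]+k+.5))
    P=np.array(P,np.float32); v=cv2.fitLine(P,cv2.DIST_HUBER,0,.01,.01).ravel()
    q=lambda u:v[2:]+v[:2]*(u-v[2])/v[0]
    a,b=ray(f,q(200),.1),ray(f,q(340),.085); d=b-a; print('rim',a.round(4),b.round(4),'downhill dir deg',np.degrees(np.arctan2(d[1],d[0])).round(2))
# end stop: vertical edge dark
for u in(225,236,246):
    r=h[u,375:405,1].astype(float); k=375+np.argmax(-np.diff(r))+.5; print('stop top edge',ray(f,(k,u),.0878).round(4))
E
python3 pose.py
```

```text
top y [160, 247, 18, 19, 256] [168.9 256. ] [0.5017 0.2429 0.145 ]
top r [267, 205, 6, 44, 163] [269.4 226.5] [0.5699 0.0276 0.0826]
  line [[0.5185, 0.0327, 0.0926], [0.6187, 0.0219, 0.0926]] len 0.1008 ang 96.12
top b [179, 201, 8, 28, 155] [182.7 214.8] [0.5878 0.2121 0.156 ]
  rect ((182.91537475585938, 214.67694091796875), (5.953666687011719, 27.163606643676758), 7.125016689300537)
side y [233, 149, 16, 11, 140] [240.7 154.2] [0.5014 0.2371 0.145 ]
side r [260, 221, 41, 6, 134] [279.6 224.2] [0.5694 0.0304 0.0826]
  line [[0.5194, 0.0258, 0.0926], [0.617, 0.0108, 0.0926]] len 0.0988 ang 98.72
side b [266, 152, 24, 15, 314] [277. 159.] [0.584  0.1825 0.156 ]
rim [0.639  0.1852 0.1   ] [ 0.603  -0.1384  0.085 ] downhill dir deg -96.35
rim [0.5227 0.1848 0.1   ] [ 0.492  -0.1309  0.085 ] downhill dir deg -95.56
stop top edge [ 0.5626 -0.2499  0.0878]
stop top edge [ 0.5369 -0.2475  0.0878]
stop top edge [ 0.5138 -0.2454  0.0878]
```

Request:
move_arm:
  moves:
    - [-1,[-0.096,-0.0555,0.011],0]
    - [-1,[-0.096,-0.0555,0.011],0]
    - [-1,[-0.096,-0.0555,0.011],0]
    - [-1,[-0.096,-0.0555,0.011],0]
    - [-1,[-0.096,-0.0555,0.011],0]
    - [-1,[-0.096,-0.0555,0.011],0]
    - [-1,[-0.096,-0.0555,0.011],0]
    - [-1,[-0.096,-0.0555,0.011],0]
    - [-1,[-0.096,-0.0555,0.011],0]
    - [-1,[-0.096,-0.0555,0.011],0]
    - [-1,[0,0,0],0.079]
    - [-1,[0,0,0],0.079]
    - [-1,[0,0,0],0.079]
    - [-1,[0,0,0],0.079]
    - [-1,[0,0,0],0.079]
    - [-1,[0,0,0],0.079]
    - [-1,[0,0,0],0.078]
    - [-1,[0,0,0],0.078]
  grip_force: 20

```text
time_s: 2.35
ee_pos: [0.5001, 0.2439, 0.206]
orientation: [[0.11, 0.994, -0.001], [0.994, -0.11, -0.0], [-0.0, -0.001, -1.0]]
contact_force: [-0.5, 0.3, -0.1]
width: 0.0003
finger_force: 0.0
```

Request:
move_arm:
  moves:
    - [-1,[0,0,0.03],0]
    - [-1,[0,0,0.03],0]
    - [-1,[0,0,0.03],0]
    - [-1,[0,0,0],0]

```text
time_s: 2.85
ee_pos: [0.4995, 0.2436, 0.1687]
orientation: [[0.103, 0.995, -0.002], [0.995, -0.103, -0.001], [-0.001, -0.002, -1.0]]
contact_force: [-0.1, 0.1, -0.1]
width: 0.0001
finger_force: 0.0
```

```bash
python3 - <<'E'
from workcell import ctrl, vision
import cv2,numpy as np
a=[]
for n,(u,v) in(("side",(245,140)),("top",(170,235))):
    f=vision.grab_frame(n); np.savez(f"{n}1.npz",**f)
    c=f["img"][v-60:v+60,u-70:u+70,::-1]; a.append(cv2.resize(c,(560,480)) if 0 else cv2.resize(c,(390,334),interpolation=cv2.INTER_CUBIC))
cv2.imwrite("pics/c1.png",np.hstack(a)); s=ctrl.sense(); print(s["ee_pos"],s["contact_force"],s["joint_pos"])
E
```

```text
[0.50030408 0.24398389 0.17005499] [-0.32069547 -0.59273734 -0.05070843] [ 2.58427965e+01  1.94750837e+01  1.06207882e+02 -8.42604479e-05
  5.43443924e+01  3.17969558e+01]
```

View pics/c1.png

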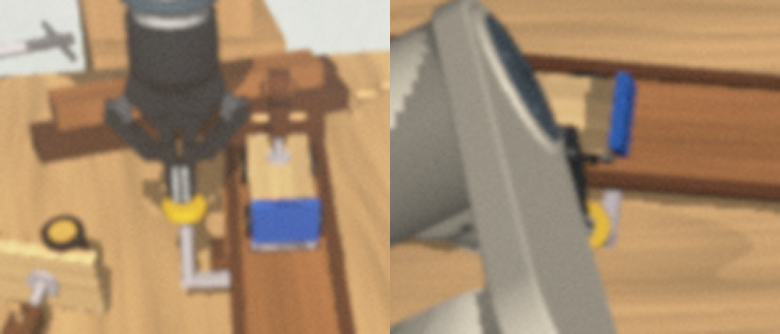

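The tips are just above the yellow pad, centred in the side view and at crop (600,222) in the top view. The trolley has not moved. I'll touch the pad lightly to calibrate the tip height.

Request:
move_arm:
  moves:
    - [-1,[0,0,0.01],0]
    - [-1,[0,0,0.0075],0]

```text
time_s: 3.2
ee_pos: [0.5005, 0.2441, 0.1635]
orientation: [[0.104, 0.995, 0.001], [0.995, -0.104, 0.0], [0.0, 0.001, -1.0]]
contact_force: [-1.1, 0.1, 3.3]
width: 0.0002
finger_force: 1.7
```

```bash
python3 - <<'E'
from workcell import ctrl
s=ctrl.sense(); print(s["ee_pos"],s["contact_force"],s["time_s"])
E
```

```text
[0.50052912 0.24411651 0.1634505 ] [-1.09439795  0.0705661   3.25284851] 3.2
```

Request:
move_arm:
  moves:
    - [-1,[0,0,0.025],0]
    - [-1,[0,0,0.025],0]
    - [-1,[0,0,0.0115],0]

```text
time_s: 3.58
ee_pos: [0.5007, 0.2443, 0.1394]
orientation: [[0.104, 0.995, 0.001], [0.995, -0.104, 0.0], [0.001, 0.0, -1.0]]
contact_force: [-12.0, -5.2, 50.9]
width: -0.0003
finger_force: 25.3
```

Request:
move_arm:
  moves:
    - [-1,[0,0,-0.03],0]
    - [-1,[-0.125,0,0],0]
    - [-1,[-0.125,0,0],0]
    - [-1,[-0.125,0.056,0.0115],0]
    - [-1,[-0.125,0.056,0.0115],0]
    - [-1,[-0.125,0.056,0.0115],0]
    - [-1,[-0.125,0.056,0.0115],0]

```text
time_s: 4.45
ee_pos: [0.5584, -0.0655, 0.132]
orientation: [[0.104, 0.995, -0.0], [0.995, -0.104, 0.0], [0.0, -0.0, -1.0]]
contact_force: [-0.0, 0.7, -0.8]
width: -0.0001
finger_force: 0.0
```

```bash
cat > look.py <<'E'
from workcell import ctrl, vision
from h import *
import sys
tag=sys.argv[1]
O=np.array([.5732,.0688]); d=np.array([-.1045,-.9945]); n=np.array([.9945,-.1045])
def rp(p): q=p[:2]-O; return np.round([q@d*1e3,q@n*1e3],1)
s0=ctrl.sense()
for nm in sys.argv[2:]:
    t=ctrl.sense()["time_s"]; f=vision.grab_frame(nm); np.savez(f"{nm}_{tag}.npz",**f)
    cv2.imwrite(f"pics/{nm}_{tag}.png",f["img"][:,:,::-1])
    m=cv2.inRange(cv2.cvtColor(f["img"],cv2.COLOR_RGB2HSV),(105,110,100),(122,255,255))
    for s,c,l in blobs(m,30):
        x=ray(f,c,.145 if nm=="top" else .125); r=rp(x)
        if abs(r[1])<60: 
            ij=np.argwhere(l); e=ij[ij[:,1]>=ij[:,1].max()-1].mean(0)[::-1]
            print(nm,"t",t,"area",s[4],"bbox",s[:4],"centre",r,"front edge top",rp(ray(f,e,.145)))
s=ctrl.sense(); print("tcp",s["time_s"],rp(s["ee_pos"]),s["ee_pos"].round(4),s["contact_force"].round(1),s["joint_pos"].round(0))
E
python3 look.py a top side
```

```text
top t 4.45 area 72 bbox [247 207   5  27] centre [-1.2  0.9] front edge top [0.1 9.6]
tcp 4.55 [137.6   0.6] [ 0.5594 -0.0681  0.1318] [ 0.8  0.8 -0.5] [ -7.  23. 107.  -0.  50.  -1.]
```

Request:
move_arm:
  moves:
    - [-1,[0,0,0],0]
    - [-1,[0,0,0],0]

```text
time_s: 4.8
ee_pos: [0.5577, -0.0627, 0.1321]
orientation: [[0.103, 0.995, -0.001], [0.995, -0.103, 0.0], [0.0, -0.001, -1.0]]
contact_force: [-0.4, 0.9, -0.9]
width: -0.0003
finger_force: 0.0
```

```bash
python3 look.py b top
```

```text
top t 4.8 area 70 bbox [278 210   5  26] centre [65.8 -2.6] front edge top [67.5  4.7]
tcp 4.85 [132.3  -1.6] [ 0.5578 -0.0626  0.1323] [ 0.2 -0.4 -0.1] [ -7.  23. 107.   0.  50.  -1.]
```

Request:
move_arm:
  moves:
    - [-1,[-0.01,0,0],0]
    - [-1,[-0.03,0,0.002],0]
    - [-1,[-0.045,0,0.003],0]
    - [-1,[-0.05,0,0.003],0]
    - [-1,[-0.05,0,0.003],0]
    - [-1,[-0.05,0,0.003],0]
    - [-1,[-0.0425,0,0.002],0]
    - [-1,[-0.035,0,0.002],0]
    - [-1,[-0.0275,0,0.002],0]
    - [-1,[-0.02,0,0.001],0]
    - [-1,[-0.0125,0,0.001],0]
    - [-1,[-0.0075,0,0],0]
    - [-1,[-0.0025,0,0],0]
    - [-1,[0,0,0],0]
    - [-1,[0,0,0],0]

```text
time_s: 6.72
ee_pos: [0.5422, -0.2157, 0.1235]
orientation: [[0.104, 0.995, 0.0], [0.995, -0.104, -0.0], [-0.0, 0.0, -1.0]]
contact_force: [-0.2, -0.3, 0.1]
width: 0.0004
finger_force: 0.2
```

```bash
python3 look.py c top side
```

```text
top t 6.725 area 85 bbox [371 218   5  26] centre [267.5  -4.8] front edge top [270.4  -2.8]
side t 6.775 area 71 bbox [301 295   8  11] centre [287.8  19.5] front edge top [302.5  21.6]
side t 6.775 area 89 bbox [275 297  10  11] centre [288.4 -22.6] front edge top [304.3 -18.1]
tcp 6.825 [286.2  -1.1] [ 0.5422 -0.2157  0.1235] [ 0.2 -0.1 -1.2] [-22.  25. 105.   0.  50. -16.]
```

View pics/side_c.png

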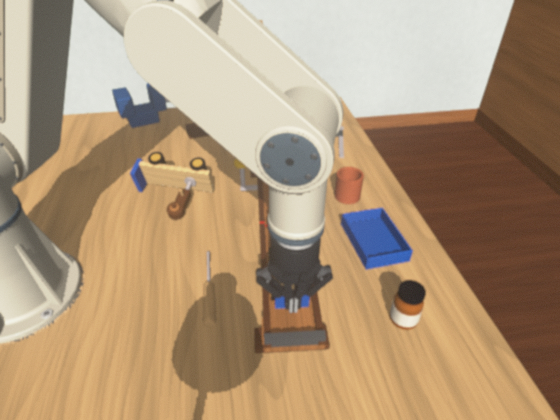

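View pics/top_c.png

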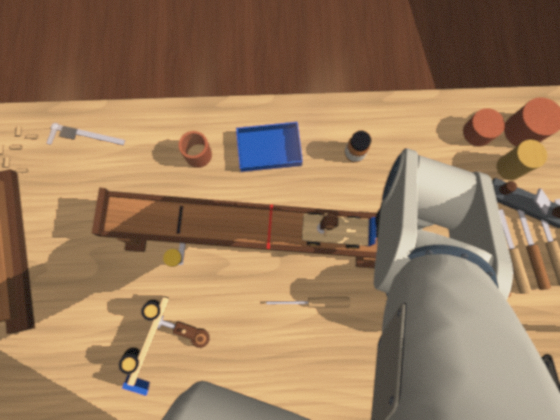

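The trolley is caught. In the side view the fingers stand in front of the blue nose at (292,302), short of the stop at (295,338). In the top view the nose is at (373,231), past the red line at (270,228). I'll now hold still for more than three seconds.

Request:
move_arm:
  moves:
    - [-1,[0,0,0],0]
    - [-1,[0,0,0],0]
    - [-1,[0,0,0],0]
    - [-1,[0,0,0],0]
    - [-1,[0,0,0],0]
    - [-1,[0,0,0],0]
    - [-1,[0,0,0],0]
    - [-1,[0,0,0],0]
    - [-1,[0,0,0],0]
    - [-1,[0,0,0],0]
    - [-1,[0,0,0],0]
    - [-1,[0,0,0],0]
    - [-1,[0,0,0],0]
    - [-1,[0,0,0],0]
    - [-1,[0,0,0],0]
    - [-1,[0,0,0],0]
    - [-1,[0,0,0],0]
    - [-1,[0,0,0],0]
    - [-1,[0,0,0],0]
    - [-1,[0,0,0],0]

```text
time_s: 9.32
ee_pos: [0.5422, -0.2159, 0.1235]
orientation: [[0.104, 0.995, -0.0], [0.995, -0.104, -0.0], [-0.0, -0.0, -1.0]]
contact_force: [0.2, 0.0, -0.4]
width: -0.0001
finger_force: 0.1
```

Request:
move_arm:
  moves:
    - [-1,[0,0,0],0]
    - [-1,[0,0,0],0]
    - [-1,[0,0,0],0]
    - [-1,[0,0,0],0]
    - [-1,[0,0,0],0]
    - [-1,[0,0,0],0]
    - [-1,[0,0,0],0]
    - [-1,[0,0,0],0]
    - [-1,[0,0,0],0]
    - [-1,[0,0,0],0]
    - [-1,[0,0,0],0]
    - [-1,[0,0,0],0]
    - [-1,[0,0,0],0]
    - [-1,[0,0,0],0]
    - [-1,[0,0,0],0]
    - [-1,[0,0,0],0]

```text
time_s: 11.32
ee_pos: [0.5422, -0.2159, 0.1235]
orientation: [[0.104, 0.995, -0.0], [0.995, -0.104, 0.0], [0.0, -0.0, -1.0]]
contact_force: [-0.7, -0.6, 0.2]
width: 0.0
finger_force: 0.1
```

```bash
python3 look.py d top side
```

```text
top t 11.325 area 84 bbox [371 218   5  26] centre [267.9  -3.4] front edge top [270.3  -2.2]
side t 11.375 area 70 bbox [301 295   8  11] centre [288.1  19.4] front edge top [302.5  21.6]
side t 11.375 area 92 bbox [275 297  10  11] centre [288.6 -22.8] front edge top [304.3 -18.1]
tcp 11.425 [286.3  -1.1] [ 0.5422 -0.2159  0.1235] [ 0.4 -0.9 -0.7] [-22.  25. 105.   0.  50. -16.]
```

The trolley has stayed still for 4.6 s, with the fingers holding the nose at about ramp x 273 mm.

```bash
python3 -c "
from workcell import ctrl; print(ctrl.finish_job())"
```

```text
the job is handed in; nothing more can be done
None
```

I handed the job in at about 11.4 s. The gate was pressed down to its end, the trolley rolled freely past the red line, and the fingers caught it with the nose at about ramp x 270–275 mm, short of the stop at 320 mm. It was still there 4.6 s later, held by the fingers. I did not measure the scroll's rocking, and pressing the pad peaked at about 51 N on the fingertips.

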